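Strip the blue sample stand

ROBOT

A 6-joint arm with a two-finger parallel gripper is mounted at the origin on the work surface. World frame = base frame: x ahead of the robot, y to its left, z up, the work surface at z = 0. Lengths are in m, angles in rad, forces in N, time in s.
With the tool pointing down it reaches from about 0.4 to 0.925 m from the base axis. Payload 12.5 kg.
Tool frame: the origin (TCP) lies on the centre line of the jaws, within the pads' length; the fingertips stand 8 mm ahead of it and the grasp point (between the pads) lies 11 mm behind it; x points along the fingers, z is the direction in which the jaws open and shut, and the axes are right-handed (so a half turn about x gives the same grasp; the last joint's range is limited). The gripper opens to 95 mm and grips with 3 to 60 N. Pads are 20 mm wide; open, the fingers measure 119 mm over their backs; the gripper's body (75 mm by 180 mm) begins 59 mm behind the grasp point.
Start: joints at [-1.277, 0.491, 1.559, -0, 1.092, -0.106], TCP at [0.243, -0.576, 0.223] pointing down, gripper open.
Joint ranges: [-3.1, 3.1], [-0.84, 2.19], [0.05, 2.79], [-1.13, 4.28], [0.06, 2.93], [-2.69, 2.69]. Speed limits (rad/s): [2.22, 2.22, 2.79, 3.14, 3.14, 3.14].

INTERFACE

Orientations are given as a unit quaternion [w, x, y, z].
In Python, from rig import arm gives the robot as it stands.
- The arm moves only by the shell command python3 -m creep 'ROWS'. ROWS is JSON, a list of rows, each an object with "hand": the finger opening in cm, from 0 to 9.51; "delta_pos": the shift along the world's x, y, z in cm, a list of three; "turn": the turn, a rotation vector about the world's x, y, z in rad, a list of three. A call has 1 to 20 rows; each row shifts and turns the commanded pose from where the row before left it; what a row does not reach is not made up. A row lasts 1/8 s, in which the tool goes at most 62.5 mm and 10.7 degrees, less where a joint would pass 70% of its speed; a pose out of reach is approached as far as the arm can. A call with a gripper value outside its range is refused whole. The fingers move at their own pace and stop on an object; the grip force is fixed at half the most. Time passes only in rows, so rows that do not move let the fingers close. It gives the time, the measured TCP pose, the force and the opening at its end, in the units of the state.
- arm.state(): the state, without advancing time (a new reading comes with each control period).
- arm.get_image(name): name is "scene" or "top" or "wrist"; returns the picture (420x560x3 uint8, red, green, blue); there is no depth.
- arm.calibration(name): a dict with "intrinsics" (3x3 intrinsics, pixels), "R" (3x3) and "t" (3): a world point X has camera coordinates R X + t. Camera axes: x right, y down, z forward; pixel columns grow to the right and rows downward; lengths in m; the calibration is good to about 2 mm. The wrist camera is an equidistant fisheye: a pixel r from the principal point sees the ray r / f radians off the axis. A picture is of the moment at which its call begins: read the wrist's pose just before it. calibration takes no time and is no camera call; for the wrist camera it gives the pose at the moment of the call.
- arm.finish_job(): hands the job in, once; it reports no verdict.
Trained networks look in the newest picture that a camera, given by its name, has taken for a name from the list of things; names that differ only in an ending like _2 or _b are one class to them, and where a whole thing is asked for, a point or a joint stands for the part that bears it (a point fixed in the world has none). Each returns a list of dicts, best first, with "confidence" (0 to 1); they miss things now and then, are a little off and sometimes report something else, mostly with a low value. They report only what shows in the picture. A call takes as long as a camera call. They do not tell look-alikes from the thing itself.
- arm.outline_of(target, camera): "pixels" (420x560 bool, what is visible of it).
- arm.mark_of(target, camera): "position" ([x, y, z] in m, in world coordinates, good to about 4 mm: a listed point, or the origin of a listed thing).
The state is a dict: "time": time; "joint_pos": joint angles; "qd": joint speeds; "tau": joint torques, N m; "position": TCP position; "eef_rot": TCP orientation; "contact_force": force on the tool from outside, world axes, zero at the start; "torque": the same for the moment, N m; "gripper_width": finger opening in m.
Only numpy, scipy, OpenCV 4.12 (cv2) and the standard library are available. Lean on these libraries where they do the work, as an engineer would, in place of code of your own. Each camera call takes 0.05 s, during which the arm holds its last target.

TASK

The wing nut on the blue sample stand is already unscrewed. Lift off the wing nut, then the red spacer ring, then the aluminium bracket, one at a time in that order, and put each in the white tray before taking the next; lay the bracket flat on the tray floor with its turned-up ends pointing up. Leave the grey stand with the glass disc where it stands.

Things in the scene. Friction and masses are not known exactly. Their poses are not given: they have to be found in the camera images.
- nut_center (a point): Centre of the brass wing nut, half-way up its 24 mm height. Hub 22 mm across, 16 mm high; two upright wings 8 mm thick along own x, 54 mm tip to tip, 6 to 24 mm above the underside. z up. Sits loose on top of the spacer, its 12 mm hole over the 8 mm stud of the blue stand; lift 30 mm to clear the stud. Grip the hub across own y. About 50 g.
- spacer_center (a point): Centre of the red plastic spacer ring, half-way up its 20 mm height. 34 mm outside diameter, 13 mm hole, round (its yaw does not matter), z up. It sits loose on the stud between bracket and wing nut; lift 30 mm to clear the stud. About 30 g.
- bracket_center (a point): Centre of the bracket's aluminium plate (at its 13 mm hole, mid-thickness). Plate 120 (own x) x 44 (own y) x 8 mm; both short ends turn up to 26 mm above the underside. z up. Lies loose on a 32 mm column, underside 62 mm above the bench, free space beside and below its long edges; the 8 mm stud stands 28 mm above the plate: lift 50 mm. Grip across own y at the hole. 130 g.
- tray_in (a point): Centre of the inner floor of the white open tray, which is fixed to the bench. The floor is 252 mm along own x and 232 mm along own y, its walls are 4 mm thick and rise about 14 mm above this point; z up.
- grey_stand: Bystander: a lower grey stand (loose, 0.95 kg, foot 120 mm across) with a green glass disc of 104 mm, a black spacer and a brass wing nut in one piece, 84 mm high. Origin at the centre of its underside, z up. Must not be moved.
Not all that is in view belongs to the job. Of the things like the part that bears spacer_center, leave any that is orange or turquoise; of the rest the larger one is meant.

How it is judged:
By the outcome, as a careful person would: the job done as asked, in the order asked, and still so for the second after the job is handed in, with the robot touching nothing.
It also fails if it takes over 72 s, if anything falls off the work surface, if the arm or the gripper's body presses on something with over 40 N, if the wrist force passes 120 N, or if a joint passes its speed limit or range.

## Working session

There is one attempt and no reset: what is moved stays moved. The work goes in short steps, Python scripts to look and compute and a shell command to move; the robot and the scene stay as the last step left them, time stands still between calls to the robot, and variables do not carry over. Pictures are saved under pics/ and viewed, and the job is handed in when it is done.

```bash
ls; mkdir -p pics
python3 - <<'E'
from rig import arm
import cv2
print(arm.state())
for n in ["scene","top"]:
    im=arm.get_image(n); cv2.imwrite(f"pics/{n}0.png",im[:,:,::-1])
    for t in ["nut_center","spacer_center","bracket_center","tray_in","grey_stand"]:
        print(n,t,[(d["confidence"],d["position"]) for d in arm.mark_of(t,n)])
    c=arm.calibration(n);print(c)
E
```

```text
pics
{'time': 0.0, 'joint_pos': array([-1.27661450e+00,  4.91563627e-01,  1.55945160e+00, -9.72231303e-06,
        1.09171890e+00, -1.05605225e-01]), 'qd': array([ 0.00068495,  0.0012998 , -0.00069111, -0.00121163, -0.00128282,
       -0.00120415]), 'tau': array([-7.83814467e-04, -6.12650299e+01, -2.58183038e+01,  6.92000147e-02,
        4.82342381e-02, -9.63497246e-05]), 'position': array([ 0.24320932, -0.57547602,  0.22205848]), 'eef_rot': array([ 0.58901422,  0.39101487,  0.58964004, -0.3905051 ]), 'contact_force': array([-0.58231908, -0.25644741,  0.56211666]), 'torque': array([-0.00994617, -0.0165134 ,  0.00023441]), 'gripper_width': 0.09486215327137701}
scene nut_center [(0.75, [0.594, -0.0175, 0.0992])]
scene spacer_center [(0.65, [0.4823, -0.0294, 0.0124]), (0.58, [0.5788, 0.0919, 0.0086]), (0.55, [0.7068, -0.0412, 0.0073]), (0.52, [0.5978, -0.0222, 0.0805])]
scene bracket_center [(0.81, [0.5928, -0.0235, 0.0653])]
scene tray_in [(0.84, [0.5279, -0.275, 0.0029])]
scene grey_stand [(0.91, [0.5299, 0.2718, 0.0021])]
{'intrinsics': array([[495.59390834,   0.        , 286.7854892
[... 380 characters left out ...]
 [(0.61, [0.5758, 0.0909, 0.0111]), (0.51, [0.5939, -0.0197, 0.0846]), (0.49, [0.484, -0.0277, 0.0098]), (0.39, [0.7079, -0.0383, 0.0074])]
top bracket_center [(0.71, [0.5959, -0.026, 0.0666])]
top tray_in [(0.94, [0.5312, -0.2725, 0.0036]), (0.59, [0.5973, -0.0164, 0.1002])]
top grey_stand [(0.65, [0.5293, 0.267, -0.0014])]
{'intrinsics': array([[416.18454822,   0.        , 276.40037082],
       [  0.        , 416.18454822, 204.4231536 ],
       [  0.        ,   0.        ,   1.        ]]), 'R': array([[ 0.00120678, -0.99934141,  0.03626693],
       [-0.98135996, -0.00815311, -0.19200561],
       [ 0.19217485, -0.03535921, -0.98072349]]), 't': array([-0.01369437,  0.58511116,  0.88283862])}
```

View pics/scene0.png

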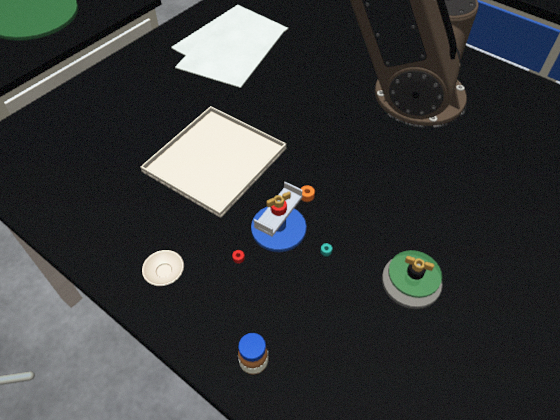

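View pics/top0.png

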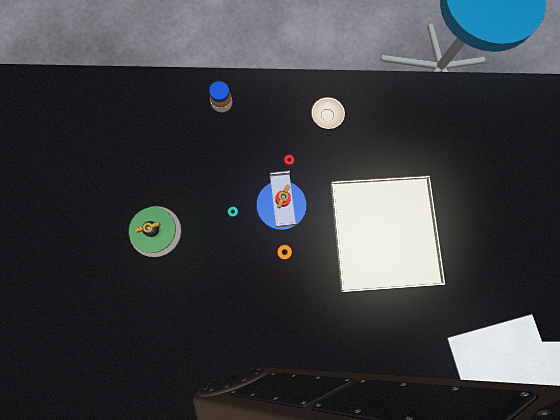

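The top view shows the stand at (283,200) with the red ring under the nut. The loose small red ring at (289,160) and the orange and turquoise ones are decoys. The tray is at (388,233). Next I measure the yaws.

```bash
cat > h.py <<'E'
from rig import arm
import cv2, numpy as np
def ray(n,u,v,z,c=None):
    c=c or arm.calibration(n);K=c["intrinsics"];d=np.linalg.inv(K)@[u,v,1]
    R=np.array(c["R"]);t=np.array(c["t"]);o=-R.T@t;w=R.T@d
    return o+w*(z-o[2])/w[2]
def rayw(u,v,z,c):
    K=c["intrinsics"];dx,dy=u-K[0,2],v-K[1,2];r=np.hypot(dx,dy);th=r/K[0,0]
    d=np.array([np.sin(th)*dx/r,np.sin(th)*dy/r,np.cos(th)])
    R=np.array(c["R"]);o=-R.T@np.array(c["t"]);w=R.T@d
    return o+w*(z-o[2])/w[2]
def crop(im,u,v,s,k,f):
    cv2.imwrite(f,cv2.resize(im[max(v-s,0):v+s,max(u-s,0):u+s,::-1],None,fx=k,fy=k,interpolation=cv2.INTER_CUBIC))
def orient(n,t,z,top=1):
    out=[]
    for d in arm.outline_of(t,n)[:top]:
        v,u=np.nonzero(d["pixels"]);P=np.array([ray(n,a,b,z) for a,b in zip(u,v)])
        m=P.mean(0);w,V=np.linalg.eigh(np.cov(P[:,:2].T));a=V[:,1]
        out.append((d["confidence"],len(u),m.round(4),np.degrees(np.arctan2(a[1],a[0])).round(1),(np.sqrt(w)*1000).round(1)))
    return out
E
python3 - <<'E'
from h import *
for n,u,v in (("top",283,200),("scene",280,218)):
    im=arm.get_image(n);crop(im,u,v,37,8,f"pics/{n}_c.png")
    for t,z in (("nut_center",.108),("bracket_center",.07)): print(n,t,orient(n,t,z))
    for d in arm.outline_of("tray_in",n)[:1]:
        cs,_=cv2.findContours(d["pixels"].astype(np.uint8),0,2);c=max(cs,key=cv2.contourArea)
        b=cv2.boxPoints(cv2.minAreaRect(c));a=cv2.approxPolyDP(c,10,True)[:,0];print([ray(n,*p,.017).round(3).tolist() for p in a])
E
```

```text
top nut_center [(0.42, 131, array([ 0.5921, -0.0231,  0.108 ]), np.float64(156.1), array([ 4.3, 11.9]))]
top bracket_center [(0.79, 865, array([ 0.5951, -0.022 ,  0.07  ]), np.float64(-171.8), array([13.5, 40.7]))]
[[0.669, -0.38, 0.017], [0.646, -0.143, 0.017], [0.393, -0.162, 0.017], [0.412, -0.399, 0.017]]
scene nut_center [(0.55, 214, array([ 0.5982, -0.0177,  0.108 ]), np.float64(165.7), array([ 6.9, 13.7]))]
scene bracket_center [(0.65, 870, array([ 0.5951, -0.0182,  0.07  ]), np.float64(-173.1), array([14.3, 44.2]))]
[[0.41, -0.397, 0.017], [0.673, -0.373, 0.017], [0.657, -0.134, 0.017], [0.393, -0.161, 0.017]]
```

View pics/top_c.png

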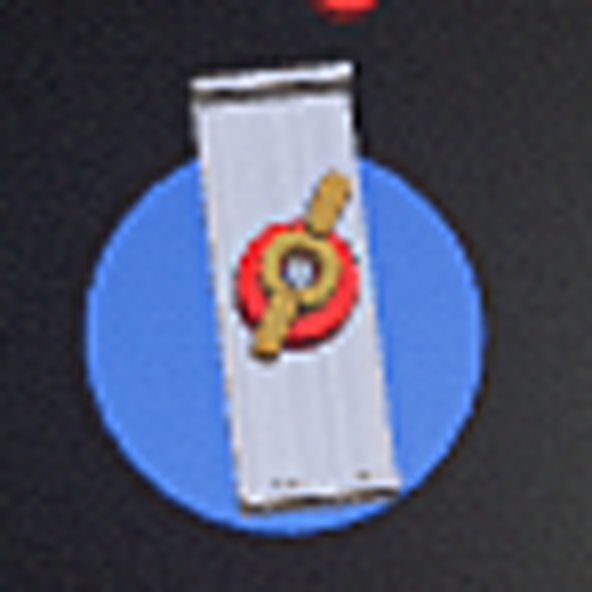

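View pics/scene_c.png

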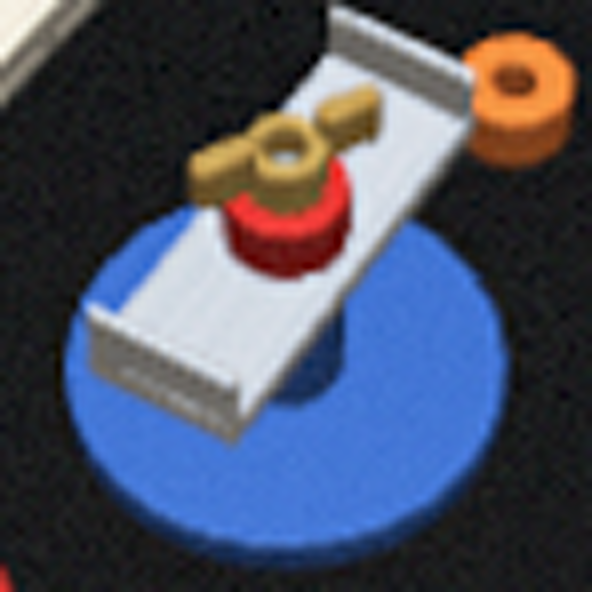

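```bash
cat >> h.py <<'E'
from scipy.spatial.transform import Rotation as Ro
def tool():
    s=arm.state();q=s["eef_rot"];R=Ro.from_quat([q[1],q[2],q[3],q[0]]).as_matrix()
    return s,R,np.degrees(np.arctan2(R[1,2],R[0,2]))
E
python3 - <<'E'
from h import *
s,R,y=tool();print(R.round(3),y)
a=ray("top",288.5,185.5,.114);b=ray("top",278.75,207.4,.114);print(a,b,(a+b)/2,np.linalg.norm(a-b),np.degrees(np.arctan2(*(a-b)[1::-1])))
# scene tips (offset 243,181)
a=ray("scene",243+365/8,181+98/8,.112);b=ray("scene",243+205/8,181+165/8,.112);print(a,b,(a+b)/2,np.linalg.norm(a-b))
print(ray("top",246+300/8,163+268/8,.106))
print(ray("scene",243+287/8,181+140/8,.106))
E
```

```text
[[ 0.     0.921  0.389]
 [-0.     0.389 -0.921]
 [-1.     0.     0.   ]] -67.09535252563171
[ 0.61546938 -0.03473058  0.114     ] [ 0.56761717 -0.01385568  0.114     ] [ 0.59154327 -0.02429313  0.114     ] 0.052207240586472047 -23.568611636804825
[ 0.57487189 -0.00968578  0.112     ] [ 0.61683874 -0.02764241  0.112     ] [ 0.59585532 -0.0186641   0.112     ] 0.04564709857914568
[ 0.59302557 -0.02439615  0.106     ]
[ 0.59408663 -0.01959234  0.106     ]
```

```bash
python3 -m creep '[{"hand":9.5,"delta_pos":[2.5,3.95,0],"turn":[0,0,-0.058]},{"hand":9.5,"delta_pos":[2.5,3.95,0],"turn":[0,0,-0.058]},{"hand":9.5,"delta_pos":[2.5,3.95,0],"turn":[0,0,-0.058]},{"hand":9.5,"delta_pos":[2.5,3.95,0],"turn":[0,0,-0.058]},{"hand":9.5,"delta_pos":[2.5,3.95,0],"turn":[0,0,-0.058]},{"hand":9.5,"delta_pos":[2.5,3.95,0],"turn":[0,0,-0.058]},{"hand":9.5,"delta_pos":[2.5,3.95,0],"turn":[0,0,-0.058]},{"hand":9.5,"delta_pos":[2.5,3.95,0],"turn":[0,0,-0.058]},{"hand":9.5,"delta_pos":[2.5,3.95,0],"turn":[0,0,-0.058]},{"hand":9.5,"delta_pos":[2.5,3.95,0],"turn":[0,0,-0.058]},{"hand":9.5,"delta_pos":[2.5,3.95,0],"turn":[0,0,-0.058]},{"hand":9.5,"delta_pos":[2.5,3.95,0],"turn":[0,0,-0.058]},{"hand":9.5,"delta_pos":[2.5,3.95,0],"turn":[0,0,-0.058]},{"hand":9.5,"delta_pos":[2.5,3.95,0],"turn":[0,0,-0.058]},{"hand":9.5,"delta_pos":[0,0,0],"turn":[0,0,0]}]'
python3 - <<'E'
from h import *
s,R,y=tool();print(y,s["position"])
c=arm.calibration("wrist");im=arm.get_image("wrist");cv2.imwrite("pics/w1.png",im[:,:,::-1])
print(c["intrinsics"],-np.array(c["R"]).T@c["t"])
for t in ["nut_center","bracket_center","spacer_center"]: print(t,[(d["confidence"],d["position"]) for d in arm.mark_of(t,"wrist")])
E
```

```text
time: 2.88
position: [0.5943, -0.0203, 0.2224]
eef_rot: [0.388, 0.591, 0.388, -0.591]
contact_force: [-0.1, -0.4, -1.0]
gripper_width: 0.095
-113.46423510244979 [ 0.59426321 -0.02033799  0.22238245]
[[325.1922621    0.         282.47991506]
 [  0.         325.1922621  210.77624083]
 [  0.           0.           1.        ]] [ 0.67001385 -0.0530365   0.38410345]
nut_center [(0.58, [0.598, -0.0261, 0.1039])]
bracket_center [(0.58, [0.59, -0.0257, 0.0691])]
spacer_center [(0.71, [0.5948, -0.0187, 0.0745]), (0.65, [0.7025, -0.0414, 0.0077]), (0.62, [0.5786, 0.0901, 0.0071]), (0.57, [0.4814, -0.0293, 0.0097])]
```

View pics/w1.png

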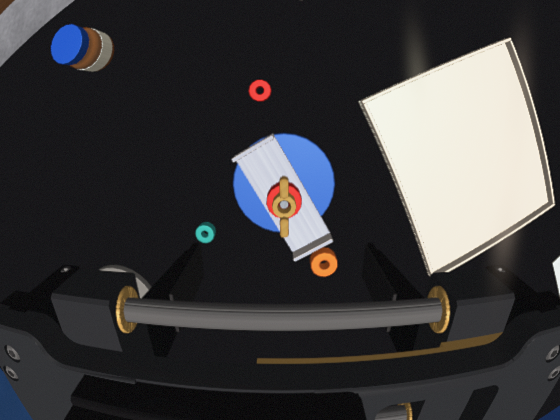

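The wrist view shows the nut at (284,205) with its wings upright between (284,180) and (284,235), so they are square to the jaws. I'll refine the numbers.

Run:
```python
from h import *
im=cv2.imread("pics/w1.png")[:,:,::-1]
crop(im,284,205,40,8,"pics/w1c.png")
c=arm.calibration("wrist")
np.save("cw.npy",c,allow_pickle=True)
print("hub",rayw(284.3,205,.106,c)); a=rayw(284,178,.114,c);b=rayw(284.5,236,.114,c);print(a,b,np.linalg.norm(a-b))
```

```text
hub [ 0.59474614 -0.02621578  0.106     ]
[ 0.61877309 -0.03634386  0.114     ] [ 0.5704214  -0.01576955  0.114     ] 0.05254701496993341
```

View pics/w1c.png

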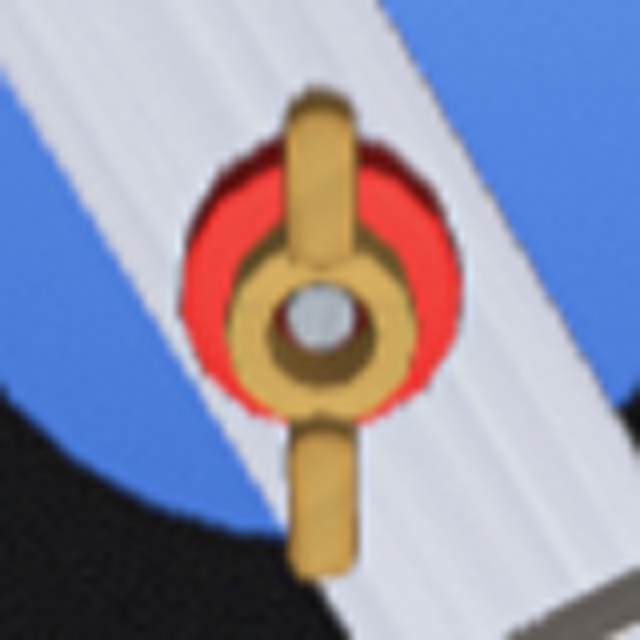

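Run:
```python
from h import *
c=arm.calibration("wrist");s,R,y=tool()
print("cam in tool axes (rows=cam axes):\n",(np.array(c["R"])@R).round(4))
p=np.array(c["R"])@s["position"]+c["t"];print(p)
for off in (0,.05,-.05,):
  X=s["position"]+R@[0.008,0,off];p=np.array(c["R"])@X+c["t"];th=np.arctan2(np.hypot(*p[:2]),p[2]);r=th*c["intrinsics"][0,0];print(c["intrinsics"][:2,2]+r*p[:2]/np.hypot(*p[:2]))
```

```text
cam in tool axes (rows=cam axes):
 [[-1.000e-03  4.000e-04  1.000e+00]
 [-2.921e-01 -9.564e-01  1.000e-04]
 [ 9.564e-01 -2.921e-01  1.100e-03]]
[4.08633666e-06 3.16728057e-02 1.78782368e-01]
[282.4734426  261.52982733]
[367.00697483 260.38165885]
[197.89538161 260.39105689]
```

Run:
```python
from h import *
s,R,y=tool();print(s["time"],s["position"],y)
c=arm.calibration("wrist");print(-np.array(c["R"]).T@c["t"]);im=arm.get_image("wrist");cv2.imwrite("pics/w2.png",im[:,:,::-1]);crop(im,284,205,40,8,"pics/w2c.png")
print(rayw(284.25,205.6,.106,c),tool()[0]["position"])
```

```text
3.075 [ 0.59285953 -0.0234675   0.22268346] -113.63661895959797
[ 0.66858232 -0.05634623  0.38439725]
[ 0.59425412 -0.02595302  0.106     ] [ 0.59291302 -0.02364567  0.22278579]
```

View pics/w2c.png

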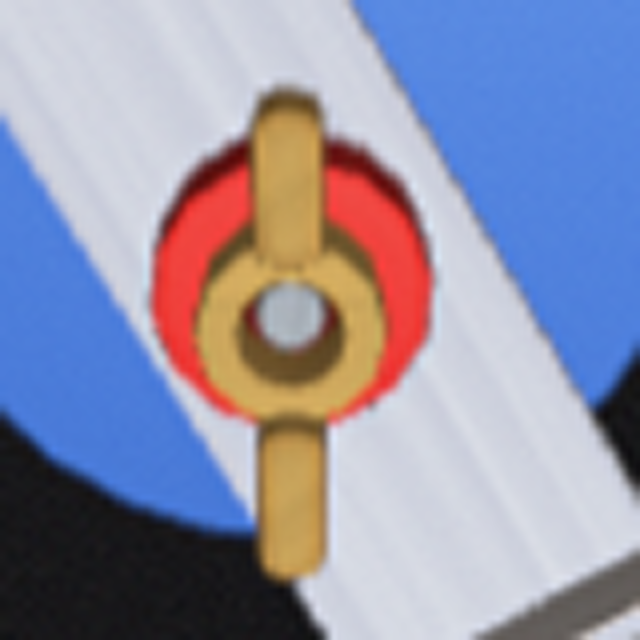

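The arm has now settled, and the nut hub is at (280,206), which puts it at about (0.5955, -0.0227). I'll shift by +2.5 mm and +1 mm and descend.

```bash
python3 -m creep '[{"hand":7,"delta_pos":[0.25,0.1,-2],"turn":[0,0,0]},{"hand":7,"delta_pos":[0,0,-2],"turn":[0,0,0]},{"hand":6,"delta_pos":[0,0,-2],"turn":[0,0,0]},{"hand":6,"delta_pos":[0,0,-2],"turn":[0,0,0]},{"hand":6,"delta_pos":[0,0,-1.5],"turn":[0,0,0]},{"hand":6,"delta_pos":[0,0,-1.5],"turn":[0,0,0]},{"hand":6,"delta_pos":[0,0,-1.15],"turn":[0,0,0]},{"hand":6,"delta_pos":[0,0,0],"turn":[0,0,0]},{"hand":6,"delta_pos":[0,0,0],"turn":[0,0,0]}]'
python3 - <<'E'
from h import *
im=arm.get_image("wrist");cv2.imwrite("pics/w3.png",im[:,:,::-1])
im=arm.get_image("scene");crop(im,280,205,40,8,"pics/s3c.png");s,R,y=tool();print(s["position"],y)
E
```

```text
time: 4.25
position: [0.5961, -0.0217, 0.1016]
eef_rot: [0.387, 0.592, 0.387, -0.592]
contact_force: [-0.2, 0.2, 0.0]
gripper_width: 0.0597
[ 0.59606469 -0.02168204  0.10170834] -113.61218422702322
```

View pics/w3.png

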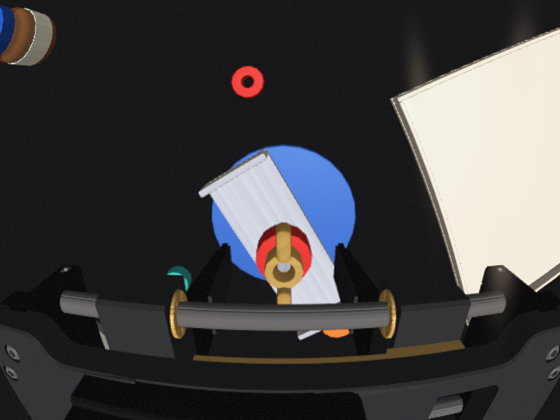

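View pics/s3c.png

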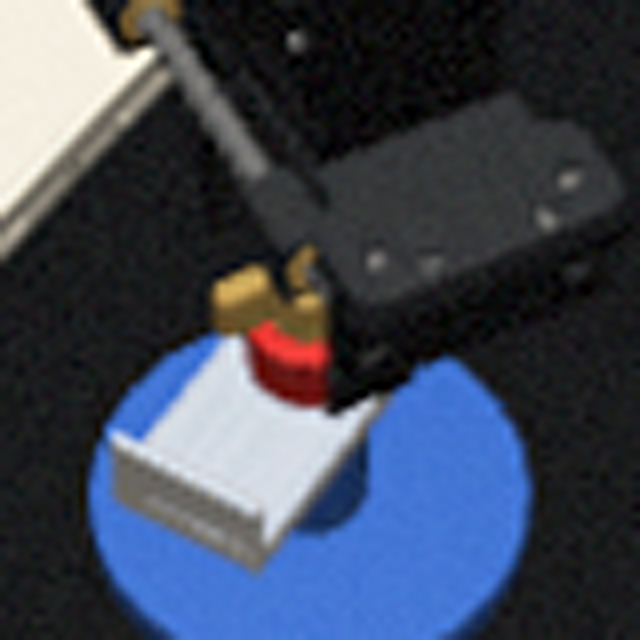

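The wrist view has the nut at (283,265), midway between the fingers. I'll close, then raise slightly.

```bash
python3 -m creep '[{"hand":1,"delta_pos":[0,0,0],"turn":[0,0,0]},{"hand":1,"delta_pos":[0,0,0],"turn":[0,0,0]},{"hand":1,"delta_pos":[0,0,0],"turn":[0,0,0]},{"hand":1,"delta_pos":[0,0,0],"turn":[0,0,0]},{"hand":1,"delta_pos":[0,0,0],"turn":[0,0,0]},{"hand":1,"delta_pos":[0,0,0],"turn":[0,0,0]}]'
```

```text
time: 5.1
position: [0.5958, -0.0217, 0.1011]
eef_rot: [-0.387, -0.592, -0.387, 0.592]
contact_force: [-0.6, 0.2, 0.1]
gripper_width: 0.0211
```

```bash
python3 -m creep '[{"hand":1,"delta_pos":[0,0,0.5],"turn":[0,0,0]},{"hand":1,"delta_pos":[0,0,1],"turn":[0,0,0]},{"hand":1,"delta_pos":[0,0,1],"turn":[0,0,0]},{"hand":1,"delta_pos":[0,0,1],"turn":[0,0,0]},{"hand":1,"delta_pos":[0,0,1.5],"turn":[0,0,0]},{"hand":1,"delta_pos":[0,0,1.5],"turn":[0,0,0]},{"hand":1,"delta_pos":[0,0,0],"turn":[0,0,0]}]'
python3 - <<'E'
from h import *
im=arm.get_image("wrist");cv2.imwrite("pics/w4.png",im[:,:,::-1])
print(tool()[0]["position"])
E
```

```text
time: 5.98
position: [0.5963, -0.0218, 0.1677]
eef_rot: [0.388, 0.592, 0.386, -0.591]
contact_force: [-0.1, 0.0, -0.2]
gripper_width: 0.0206
[ 0.59593068 -0.02172896  0.16677473]
```

View pics/w4.png

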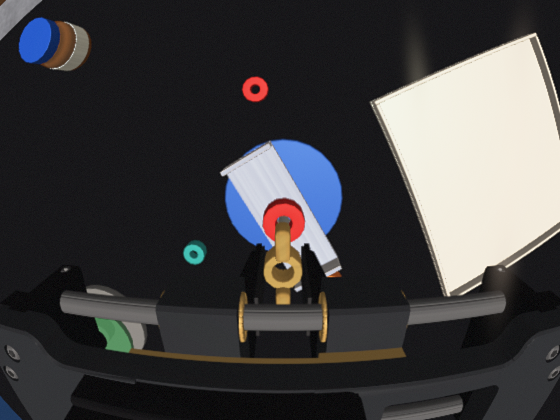

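The nut is held, and the red ring stays on the stud at (284,220). I'll move it to the tray.

```bash
python3 -m creep '[{"hand":1,"delta_pos":[-0.1,-2.4,0],"turn":[0,0,0]},{"hand":1,"delta_pos":[-0.1,-2.4,0],"turn":[0,0,0]},{"hand":1,"delta_pos":[-0.1,-2.4,0],"turn":[0,0,0]},{"hand":1,"delta_pos":[-0.1,-2.4,0],"turn":[0,0,0]},{"hand":1,"delta_pos":[-0.1,-2.4,0],"turn":[0,0,0]},{"hand":1,"delta_pos":[-0.1,-2.4,0],"turn":[0,0,0]},{"hand":1,"delta_pos":[0,-2.4,0],"turn":[0,0,0]},{"hand":1,"delta_pos":[0,-2.4,0],"turn":[0,0,0]},{"hand":1,"delta_pos":[0,0,-2.5],"turn":[0,0,0]},{"hand":1,"delta_pos":[0,0,-2.5],"turn":[0,0,0]},{"hand":1,"delta_pos":[0,0,-2.5],"turn":[0,0,0]},{"hand":1,"delta_pos":[0,0,-2.5],"turn":[0,0,0]},{"hand":1,"delta_pos":[0,0,-2],"turn":[0,0,0]},{"hand":1,"delta_pos":[0,0,-1.5],"turn":[0,0,0]},{"hand":1,"delta_pos":[0,0,-0.8],"turn":[0,0,0]},{"hand":1,"delta_pos":[0,0,0],"turn":[0,0,0]},{"hand":1,"delta_pos":[0,0,0],"turn":[0,0,0]}]'
python3 - <<'E'
from h import *
im=arm.get_image("scene");cv2.imwrite("pics/s5.png",im[:,:,::-1])
s=tool()[0];print(s["position"],s["contact_force"],s["gripper_width"])
E
```

```text
time: 8.15
position: [0.5901, -0.2139, 0.0238]
eef_rot: [0.387, 0.592, 0.387, -0.592]
contact_force: [0.6, 0.8, -0.5]
gripper_width: 0.0208
[ 0.59010164 -0.21387387  0.02383982] [-0.86625802 -0.01834773 -0.62108431] 0.021079499953715247
```

View pics/s5.png

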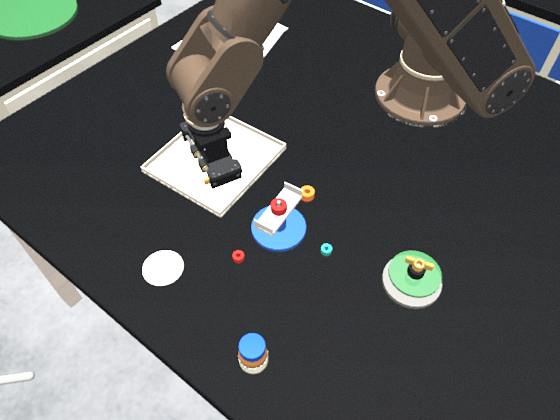

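Clear of the tray walls. I'll lower in small steps and watch the force.

```bash
python3 -m creep '[{"hand":1,"delta_pos":[0,0,-0.3],"turn":[0,0,0]},{"hand":1,"delta_pos":[0,0,-0.2],"turn":[0,0,0]},{"hand":1,"delta_pos":[0,0,-0.2],"turn":[0,0,0]},{"hand":1,"delta_pos":[0,0,0],"turn":[0,0,0]}]'
python3 -m creep '[{"hand":1,"delta_pos":[0,0,-0.1],"turn":[0,0,0]},{"hand":1,"delta_pos":[0,0,-0.1],"turn":[0,0,0]},{"hand":1,"delta_pos":[0,0,0],"turn":[0,0,0]}]'
```

```text
time: 8.7
position: [0.5897, -0.2137, 0.016]
eef_rot: [-0.387, -0.592, -0.387, 0.592]
contact_force: [0.6, 0.5, -0.5]
gripper_width: 0.021
time: 9.07
position: [0.5899, -0.2138, 0.0151]
eef_rot: [0.387, 0.592, 0.387, -0.592]
contact_force: [-2.8, 1.3, 9.2]
gripper_width: 0.0207
```

```bash
python3 -m creep '[{"hand":4,"delta_pos":[0,0,0],"turn":[0,0,0]},{"hand":4,"delta_pos":[0,0,0],"turn":[0,0,0]},{"hand":4,"delta_pos":[0,0,0],"turn":[0,0,0]},{"hand":4,"delta_pos":[0,0,1],"turn":[0,0,0]},{"hand":5,"delta_pos":[0,0,2],"turn":[0,0,0]},{"hand":6,"delta_pos":[0,0,4],"turn":[0,0,0.108]},{"hand":6,"delta_pos":[0,0,4],"turn":[0,0,0.108]},{"hand":7,"delta_pos":[0,0,5],"turn":[0,0,0.108]},{"hand":7,"delta_pos":[0,3,2],"turn":[0,0,0.108]},{"hand":7,"delta_pos":[0,5,2],"turn":[0,0,0.108]},{"hand":7,"delta_pos":[0,5,0],"turn":[0,0,0]},{"hand":7,"delta_pos":[0.5,5,0],"turn":[0,0,0]},{"hand":7,"delta_pos":[0,1,0],"turn":[0,0,0]},{"hand":7,"delta_pos":[0,0,0],"turn":[0,0,0]},{"hand":7,"delta_pos":[0,0,0],"turn":[0,0,0]},{"hand":7,"delta_pos":[0,0,0],"turn":[0,0,0]}]'
python3 - <<'E'
from h import *
s,R,y=tool();print(s["position"],y)
c=arm.calibration("wrist");im=arm.get_image("wrist");cv2.imwrite("pics/w6.png",im[:,:,::-1])
crop(im,284,215,50,6,"pics/w6c.png")
im=arm.get_image("scene");crop(im,215,165,80,5,"pics/s6c.png")
print(tool()[0]["position"])
for d in arm.mark_of("spacer_center","wrist"):print(d)
for d in arm.mark_of("nut_center","scene"):print(d)
E
```

```text
time: 11.08
position: [0.5948, -0.0249, 0.2142]
eef_rot: [0.531, 0.467, 0.531, -0.468]
contact_force: [0.9, 0.2, -0.3]
gripper_width: 0.0698
[ 0.5947519  -0.02492178  0.21420698] -82.76701818946852
[ 0.59478447 -0.02462042  0.21412445]
{'position': [0.5945, -0.0213, 0.0746], 'confidence': 0.98}
{'position': [0.4821, -0.0301, 0.0093], 'confidence': 0.91}
{'position': [0.7084, -0.0423, 0.0063], 'confidence': 0.62}
{'position': [0.5793, 0.0886, 0.0086], 'confidence': 0.62}
{'position': [0.589, -0.2067, 0.0144], 'confidence': 0.47}
```

View pics/w6.png

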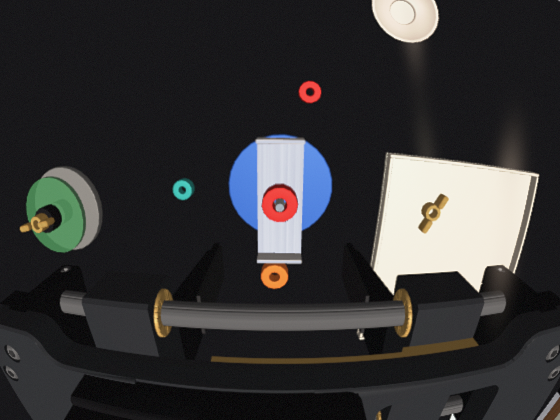

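View pics/s6c.png

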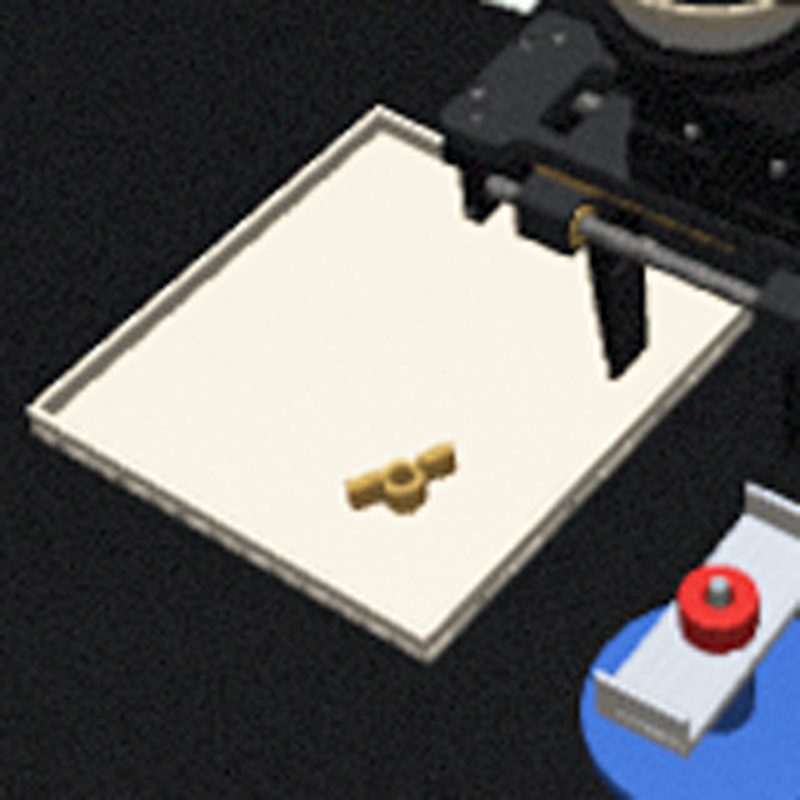

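View pics/w6c.png

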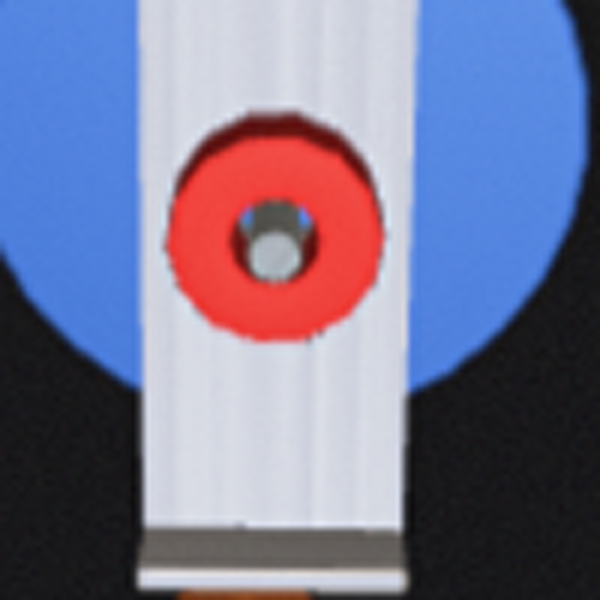

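The nut stands upright in the tray. The wrist view shows the spacer at (280,205) and the bracket square to the jaws.

```bash
python3 - <<'E'
from h import *
c=arm.calibration("wrist");print(tool()[0]["position"],rayw(279.8,205,.09,c),rayw(279.8,208,.098,c))
E
python3 -m creep '[{"hand":7,"delta_pos":[0,0.25,-2],"turn":[0,0,0]},{"hand":7,"delta_pos":[0,0,-2.5],"turn":[0,0,0]},{"hand":7,"delta_pos":[0,0,-2.5],"turn":[0,0,0]},{"hand":7,"delta_pos":[0,0,-2.2],"turn":[0,0,0]},{"hand":7,"delta_pos":[0,0,0],"turn":[0,0,0]}]'
```

```text
[ 0.59476798 -0.02425167  0.21409253] [ 0.59515488 -0.02165748  0.09      ] [ 0.59467917 -0.02177777  0.098     ]
time: 11.9
position: [0.5942, -0.0213, 0.1209]
eef_rot: [0.53, 0.467, 0.532, -0.468]
contact_force: [-0.1, 0.3, 1.5]
gripper_width: 0.0698
```

Aligned to within 1 mm. I'll descend 39 mm and close.

```bash
python3 -m creep '[{"hand":7,"delta_pos":[0.1,0,-1.5],"turn":[0,0,0]},{"hand":7,"delta_pos":[0,0,-1.5],"turn":[0,0,0]},{"hand":7,"delta_pos":[0,0,-0.85],"turn":[0,0,0]},{"hand":7,"delta_pos":[0,0,0],"turn":[0,0,0]},{"hand":2,"delta_pos":[0,0,0],"turn":[0,0,0]},{"hand":2,"delta_pos":[0,0,0],"turn":[0,0,0]},{"hand":2,"delta_pos":[0,0,0],"turn":[0,0,0]},{"hand":2,"delta_pos":[0,0,0],"turn":[0,0,0]},{"hand":2,"delta_pos":[0,0,0],"turn":[0,0,0]},{"hand":2,"delta_pos":[0,0,0],"turn":[0,0,0]}]'
```

```text
time: 13.15
position: [0.5959, -0.0212, 0.0838]
eef_rot: [0.531, 0.467, 0.531, -0.467]
contact_force: [-1.1, 1.1, 1.6]
gripper_width: 0.0335
```

```bash
python3 -m creep '[{"hand":2,"delta_pos":[0,0,0.5],"turn":[0,0,0]},{"hand":2,"delta_pos":[0,0,1],"turn":[0,0,0]},{"hand":2,"delta_pos":[0,0,1.5],"turn":[0,0,0]},{"hand":2,"delta_pos":[0,0,1.5],"turn":[0,0,0]},{"hand":2,"delta_pos":[0,0,2],"turn":[0,0,0]},{"hand":2,"delta_pos":[0,0,1.5],"turn":[0,0,0]},{"hand":2,"delta_pos":[0,0,0],"turn":[0,0,0]}]'
python3 - <<'E'
from h import *
im=arm.get_image("wrist");cv2.imwrite("pics/w7.png",im[:,:,::-1])
print(tool()[0]["position"])
E
```

```text
time: 14.02
position: [0.5962, -0.0213, 0.1651]
eef_rot: [0.532, 0.467, 0.53, -0.467]
contact_force: [0.3, 0.4, -1.3]
gripper_width: 0.0334
[ 0.59585195 -0.02122594  0.16408246]
```

View pics/w7.png

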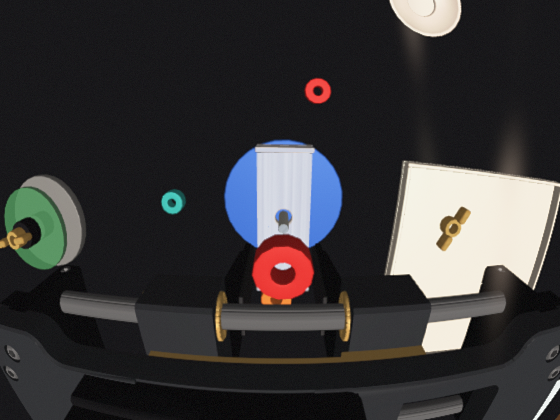

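The spacer is held and the bracket stays put. I'll carry it to (0.460, -0.224).

```bash
python3 -m creep '[{"hand":2,"delta_pos":[-1.5,-2.25,0],"turn":[0,0,0]},{"hand":2,"delta_pos":[-1.5,-2.25,0],"turn":[0,0,0]},{"hand":2,"delta_pos":[-1.5,-2.25,0],"turn":[0,0,0]},{"hand":2,"delta_pos":[-1.5,-2.25,0],"turn":[0,0,0]},{"hand":2,"delta_pos":[-1.5,-2.25,0],"turn":[0,0,0]},{"hand":2,"delta_pos":[-1.5,-2.25,0],"turn":[0,0,0]},{"hand":2,"delta_pos":[-1.5,-2.25,0],"turn":[0,0,0]},{"hand":2,"delta_pos":[-1.5,-2.25,0],"turn":[0,0,0]},{"hand":2,"delta_pos":[-1.5,-2.25,0],"turn":[0,0,0]},{"hand":2,"delta_pos":[0,0,-2.5],"turn":[0,0,0]},{"hand":2,"delta_pos":[0,0,-2.5],"turn":[0,0,0]},{"hand":2,"delta_pos":[0,0,-2.5],"turn":[0,0,0]},{"hand":2,"delta_pos":[0,0,-2.5],"turn":[0,0,0]},{"hand":2,"delta_pos":[0,0,-2],"turn":[0,0,0]},{"hand":2,"delta_pos":[0,0,-1.5],"turn":[0,0,0]},{"hand":2,"delta_pos":[0,0,-0.5],"turn":[0,0,0]},{"hand":2,"delta_pos":[0,0,0],"turn":[0,0,0]},{"hand":2,"delta_pos":[0,0,0],"turn":[0,0,0]}]'
```

```text
time: 16.32
position: [0.4611, -0.2239, 0.0242]
eef_rot: [0.531, 0.467, 0.531, -0.467]
contact_force: [-0.9, -0.2, -0.1]
gripper_width: 0.0341
```

```bash
python3 -m creep '[{"hand":2,"delta_pos":[0,0,-0.3],"turn":[0,0,0]},{"hand":2,"delta_pos":[0,0,-0.2],"turn":[0,0,0]},{"hand":2,"delta_pos":[0,0,-0.1],"turn":[0,0,0]},{"hand":2,"delta_pos":[0,0,0],"turn":[0,0,0]}]'
python3 -m creep '[{"hand":2,"delta_pos":[0,0,-0.1],"turn":[0,0,0]},{"hand":2,"delta_pos":[0,0,0],"turn":[0,0,0]}]'
```

```text
time: 16.82
position: [0.4608, -0.2237, 0.0178]
eef_rot: [0.531, 0.467, 0.531, -0.467]
contact_force: [-1.6, 1.0, 3.4]
gripper_width: 0.0333
time: 17.08
position: [0.4608, -0.2237, 0.0177]
eef_rot: [0.531, 0.467, 0.531, -0.467]
contact_force: [-3.9, 1.4, 17.2]
gripper_width: 0.0332
```

Touching the floor. I'll release and return above the bracket.

```bash
python3 -m creep '[{"hand":5.5,"delta_pos":[0,0,0.05],"turn":[0,0,0]},{"hand":5.5,"delta_pos":[0,0,0],"turn":[0,0,0]},{"hand":5.5,"delta_pos":[0,0,0],"turn":[0,0,0]},{"hand":5.5,"delta_pos":[0,0,1],"turn":[0,0,0]},{"hand":5.5,"delta_pos":[0,0,2],"turn":[0,0,0]},{"hand":7,"delta_pos":[0,0,4],"turn":[0,0,0]},{"hand":8,"delta_pos":[0,0,4],"turn":[0,0,0]},{"hand":8,"delta_pos":[1,1.5,5],"turn":[0,0,0]},{"hand":8,"delta_pos":[2,3,3],"turn":[0,0,0]},{"hand":8,"delta_pos":[2.5,3.75,1],"turn":[0,0,0]},{"hand":8,"delta_pos":[2.5,3.75,0],"turn":[0,0,0]},{"hand":8,"delta_pos":[2.5,3.75,0],"turn":[0,0,0]},{"hand":8,"delta_pos":[2,3,0],"turn":[0,0,0]},{"hand":8,"delta_pos":[1,1.5,0],"turn":[0,0,0]},{"hand":8,"delta_pos":[0,0,0],"turn":[0,0,0]},{"hand":8,"delta_pos":[0,0,0],"turn":[0,0,0]},{"hand":8,"delta_pos":[0,0,0],"turn":[0,0,0]}]'
python3 - <<'E'
from h import *
s,R,y=tool();print(s["position"],y)
c=arm.calibration("wrist");im=arm.get_image("wrist");cv2.imwrite("pics/w8.png",im[:,:,::-1])
crop(im,284,205,75,5,"pics/w8c.png")
im=arm.get_image("scene");crop(im,215,165,80,5,"pics/s8c.png")
for d in arm.mark_of("bracket_center","wrist"):print(d)
E
```

```text
time: 19.2
position: [0.5953, -0.0222, 0.2173]
eef_rot: [0.531, 0.467, 0.531, -0.467]
contact_force: [-0.6, 0.1, 0.4]
gripper_width: 0.0804
[ 0.59534852 -0.02222907  0.21729738] -82.75079838206658
{'position': [0.5944, -0.0254, 0.0688], 'confidence': 0.92}
```

View pics/w8c.png

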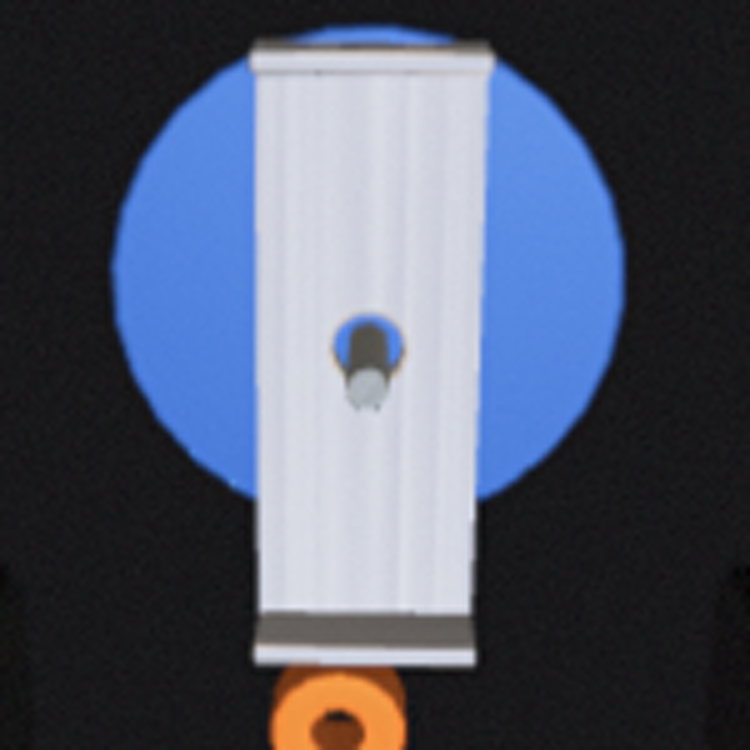

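View pics/s8c.png

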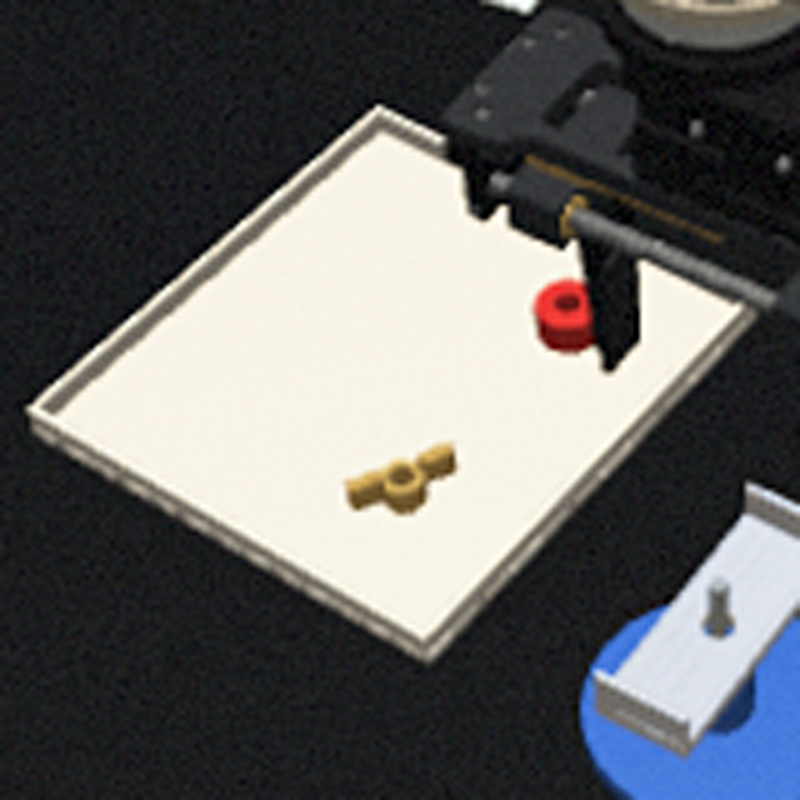

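Both parts sit in the tray. The bracket hole is at (282.6,199.6), on the jaw centre plane.

```bash
python3 - <<'E'
from h import *
c=arm.calibration("wrist");print(tool()[0]["position"],rayw(282.6,199.6,.07,c))
E
python3 -m creep '[{"hand":8,"delta_pos":[0,0,-2.5],"turn":[0,0,0]},{"hand":8,"delta_pos":[0,0,-2.5],"turn":[0,0,0]},{"hand":8,"delta_pos":[0,0,-2.5],"turn":[0,0,0]},{"hand":7,"delta_pos":[0,0,-2.5],"turn":[0,0,0]},{"hand":7,"delta_pos":[0,0,-1.5],"turn":[0,0,0]},{"hand":7,"delta_pos":[0,0,-1.5],"turn":[0,0,0]},{"hand":7,"delta_pos":[0,0,-1],"turn":[0,0,0]},{"hand":7,"delta_pos":[0,0,-0.5],"turn":[0,0,0]},{"hand":7,"delta_pos":[0,0,0],"turn":[0,0,0]},{"hand":7,"delta_pos":[0,0,0],"turn":[0,0,0]}]'
python3 - <<'E'
from h import *
im=arm.get_image("scene");crop(im,280,205,40,8,"pics/s9c.png");print(tool()[0]["position"])
E
```

```text
[ 0.5956023  -0.02186205  0.21727792] [ 0.59522144 -0.02196229  0.07      ]
time: 20.6
position: [0.5961, -0.0212, 0.0727]
eef_rot: [0.531, 0.467, 0.531, -0.467]
contact_force: [0.7, 0.9, 0.9]
gripper_width: 0.07
[ 0.59602119 -0.0212078   0.07261936]
```

View pics/s9c.png

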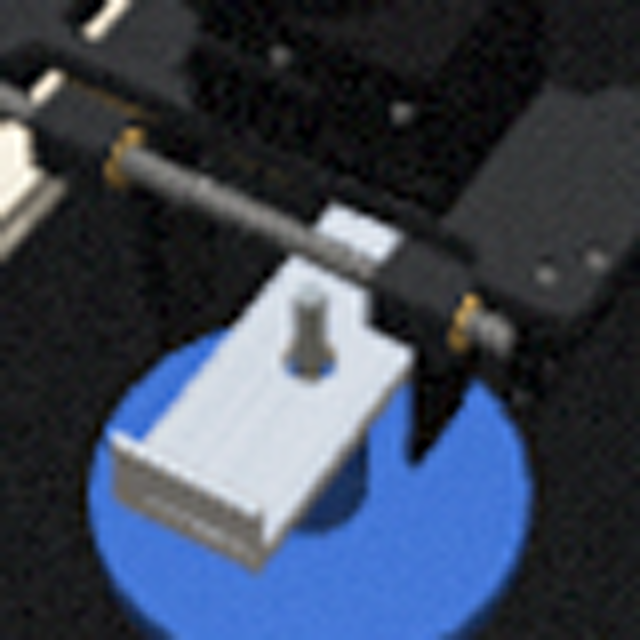

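```bash
python3 -m creep '[{"hand":7,"delta_pos":[0,0,-0.15],"turn":[0,0,0]},{"hand":7,"delta_pos":[0,0,0],"turn":[0,0,0]},{"hand":3,"delta_pos":[0,0,0],"turn":[0,0,0]},{"hand":3,"delta_pos":[0,0,0],"turn":[0,0,0]},{"hand":3,"delta_pos":[0,0,0],"turn":[0,0,0]},{"hand":3,"delta_pos":[0,0,0],"turn":[0,0,0]},{"hand":3,"delta_pos":[0,0,0],"turn":[0,0,0]},{"hand":3,"delta_pos":[0,0,0],"turn":[0,0,0]}]'
python3 -m creep '[{"hand":3,"delta_pos":[0,0,0.3],"turn":[0,0,0]},{"hand":3,"delta_pos":[0,0,0.5],"turn":[0,0,0]},{"hand":3,"delta_pos":[0,0,0.7],"turn":[0,0,0]},{"hand":3,"delta_pos":[0,0,0],"turn":[0,0,0]}]'
python3 - <<'E'
from h import *
im=arm.get_image("scene");crop(im,280,205,40,8,"pics/s10c.png");print(tool()[0]["position"])
E
```

```text
time: 21.65
position: [0.5958, -0.0212, 0.0707]
eef_rot: [0.531, 0.467, 0.531, -0.467]
contact_force: [0.2, -0.0, 0.4]
gripper_width: 0.0439
time: 22.15
position: [0.5961, -0.0212, 0.0864]
eef_rot: [0.531, 0.467, 0.531, -0.467]
contact_force: [0.5, 0.1, -0.9]
gripper_width: 0.0435
[ 0.5959287  -0.02125428  0.08606297]
```

View pics/s10c.png

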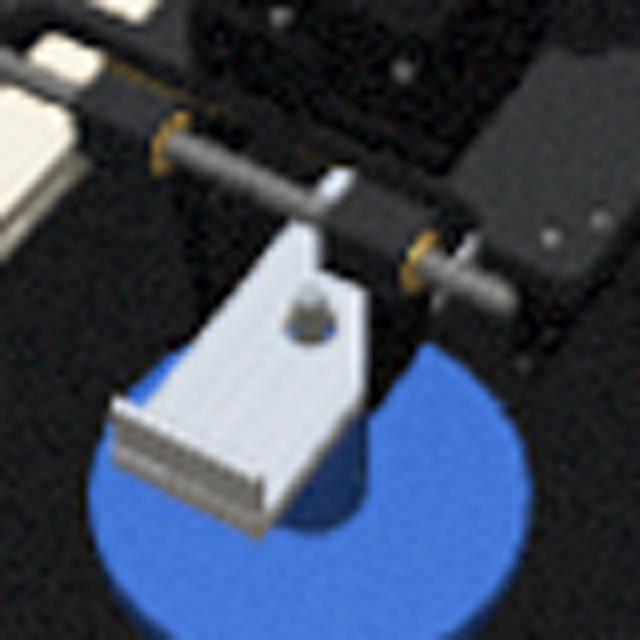

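The bracket is lifting level, with the stud clearing the hole. I'll continue up.

```bash
python3 -m creep '[{"hand":3,"delta_pos":[0,0,1],"turn":[0,0,0]},{"hand":3,"delta_pos":[0,0,1.5],"turn":[0,0,0]},{"hand":3,"delta_pos":[0,0,1.5],"turn":[0,0,0]},{"hand":3,"delta_pos":[0,0,1.5],"turn":[0,0,0]},{"hand":3,"delta_pos":[0,0,1.5],"turn":[0,0,0]},{"hand":3,"delta_pos":[0,0,1],"turn":[0,0,0]},{"hand":3,"delta_pos":[0,0,0],"turn":[0,0,0]}]'
python3 - <<'E'
from h import *
im=arm.get_image("wrist");cv2.imwrite("pics/w11.png",im[:,:,::-1])
im=arm.get_image("scene");crop(im,280,190,60,6,"pics/s11c.png");print(tool()[0]["position"])
E
```

```text
time: 23.08
position: [0.596, -0.0213, 0.1664]
eef_rot: [0.531, 0.467, 0.531, -0.467]
contact_force: [0.1, 0.2, -1.1]
gripper_width: 0.0442
[ 0.59557411 -0.02118752  0.16535872]
```

View pics/w11.png

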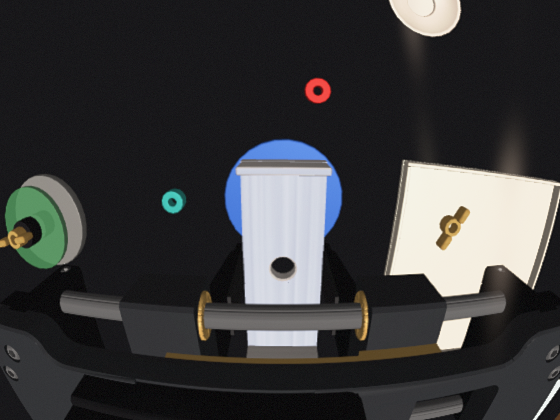

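View pics/s11c.png

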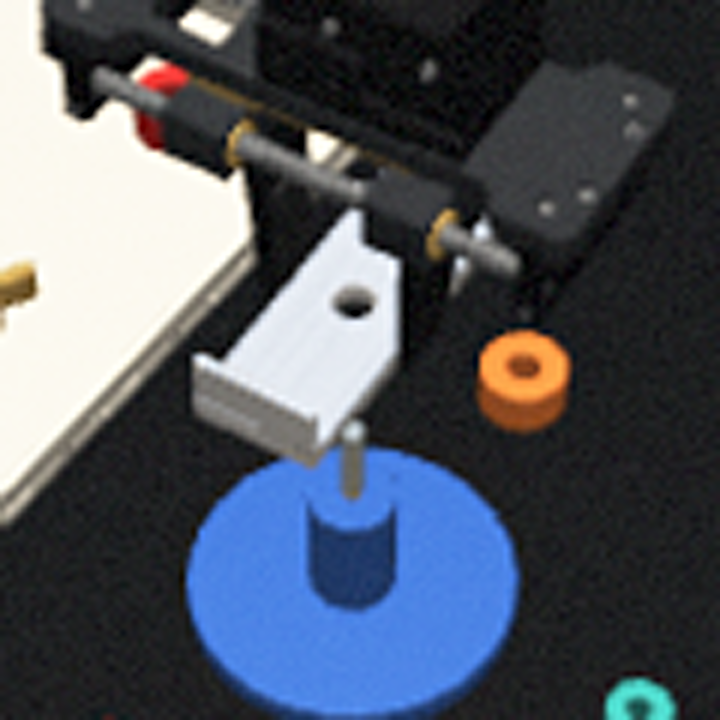

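```bash
python3 -m creep '[{"hand":3,"delta_pos":[-0.5,-1.5,0],"turn":[0,0,-0.005]},{"hand":3,"delta_pos":[-0.5,-2.5,0],"turn":[0,0,-0.005]},{"hand":3,"delta_pos":[-0.5,-2.5,0],"turn":[0,0,-0.005]},{"hand":3,"delta_pos":[-0.5,-2.5,0],"turn":[0,0,-0.005]},{"hand":3,"delta_pos":[-0.5,-2.5,0],"turn":[0,0,-0.005]},{"hand":3,"delta_pos":[-0.5,-2.5,0],"turn":[0,0,-0.005]},{"hand":3,"delta_pos":[-0.5,-2.5,0],"turn":[0,0,-0.005]},{"hand":3,"delta_pos":[-0.5,-2.5,0],"turn":[0,0,-0.005]},{"hand":3,"delta_pos":[-0.5,-2.5,0],"turn":[0,0,0]},{"hand":3,"delta_pos":[-0.5,-2.5,0],"turn":[0,0,0]},{"hand":3,"delta_pos":[-0.5,-2.5,0],"turn":[0,0,0]},{"hand":3,"delta_pos":[-0.5,-2.5,0],"turn":[0,0,0]},{"hand":3,"delta_pos":[0,-1.2,0],"turn":[0,0,0]},{"hand":3,"delta_pos":[0,0,0],"turn":[0,0,0]},{"hand":3,"delta_pos":[0,0,-2],"turn":[0,0,0]},{"hand":3,"delta_pos":[0,0,-2],"turn":[0,0,0]},{"hand":3,"delta_pos":[0,0,-2],"turn":[0,0,0]},{"hand":3,"delta_pos":[0,0,-2],"turn":[0,0,0]},{"hand":3,"delta_pos":[0,0,0],"turn":[0,0,0]}]'
python3 - <<'E'
from h import *
im=arm.get_image("wrist");cv2.imwrite("pics/w12.png",im[:,:,::-1])
im=arm.get_image("scene");crop(im,215,150,80,5,"pics/s12c.png");s,R,y=tool();print(s["position"],y)
E
```

```text
time: 25.55
position: [0.5354, -0.322, 0.0845]
eef_rot: [0.521, 0.477, 0.523, -0.477]
contact_force: [-0.4, -0.3, -1.4]
gripper_width: 0.0437
[ 0.53610308 -0.32281459  0.08617521] -84.93900312386606
```

View pics/w12.png

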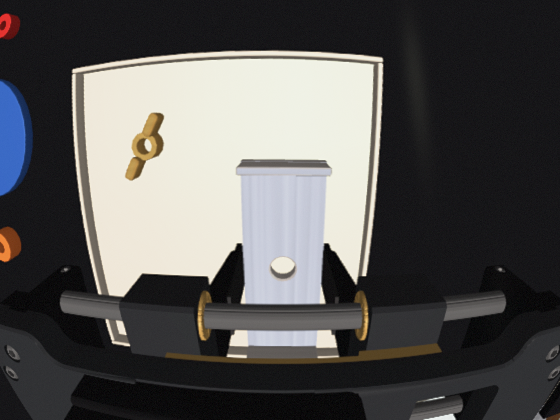

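View pics/s12c.png

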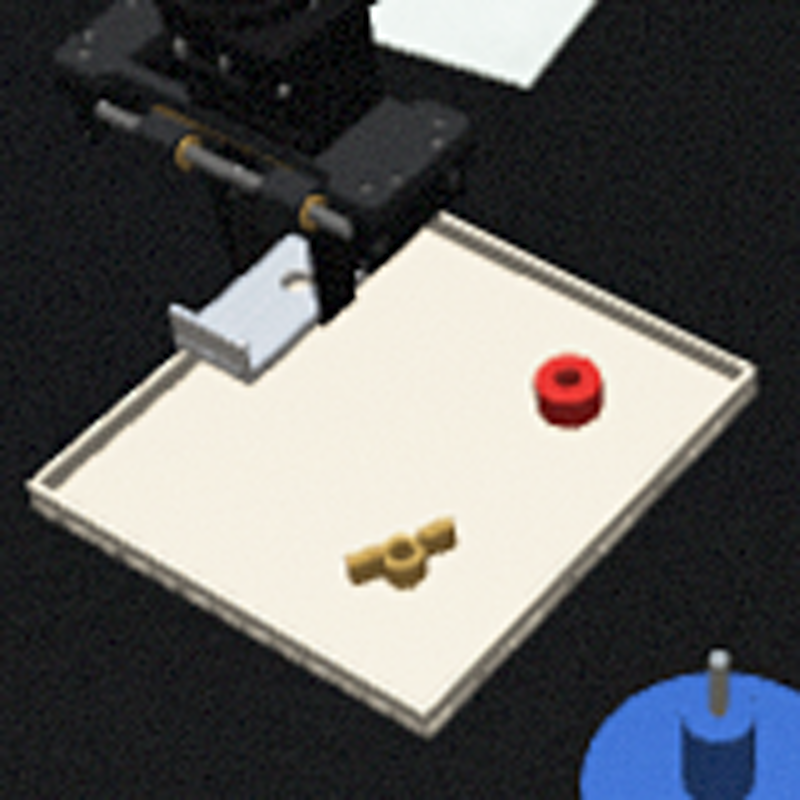

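The bracket is level and parallel to the walls. I'll move it 8 mm away from the wall and lower it.

```bash
python3 -m creep '[{"hand":3,"delta_pos":[0,0.8,-1.5],"turn":[0,0,0]},{"hand":3,"delta_pos":[0,0,-2],"turn":[0,0,0]},{"hand":3,"delta_pos":[0,0,-1.5],"turn":[0,0,0]},{"hand":3,"delta_pos":[0,0,-1],"turn":[0,0,0]},{"hand":3,"delta_pos":[0,0,-0.4],"turn":[0,0,0]},{"hand":3,"delta_pos":[0,0,0],"turn":[0,0,0]},{"hand":3,"delta_pos":[0,0,0],"turn":[0,0,0]}]'
python3 -m creep '[{"hand":3,"delta_pos":[0,0,-0.3],"turn":[0,0,0]},{"hand":3,"delta_pos":[0,0,-0.2],"turn":[0,0,0]},{"hand":3,"delta_pos":[0,0,-0.1],"turn":[0,0,0]},{"hand":3,"delta_pos":[0,0,0],"turn":[0,0,0]}]'
```

```text
time: 26.52
position: [0.536, -0.3154, 0.0221]
eef_rot: [0.522, 0.478, 0.521, -0.478]
contact_force: [0.6, 0.4, -1.0]
gripper_width: 0.0438
time: 27.02
position: [0.5358, -0.3152, 0.0155]
eef_rot: [0.521, 0.478, 0.521, -0.478]
contact_force: [-0.2, -0.3, -0.8]
gripper_width: 0.0441
```

```bash
python3 -m creep '[{"hand":3,"delta_pos":[0,0,-0.1],"turn":[0,0,0]},{"hand":3,"delta_pos":[0,0,-0.1],"turn":[0,0,0]},{"hand":3,"delta_pos":[0,0,0],"turn":[0,0,0]}]'
python3 -m creep '[{"hand":3,"delta_pos":[0,0,-0.05],"turn":[0,0,0]},{"hand":3,"delta_pos":[0,0,0],"turn":[0,0,0]}]'
```

```text
time: 27.4
position: [0.5358, -0.3152, 0.0136]
eef_rot: [0.521, 0.478, 0.522, -0.478]
contact_force: [-0.1, -0.5, -1.3]
gripper_width: 0.0436
time: 27.65
position: [0.5358, -0.3152, 0.0131]
eef_rot: [0.521, 0.478, 0.521, -0.478]
contact_force: [-0.2, -1.0, -0.3]
gripper_width: 0.0438
```

```bash
python3 -m creep '[{"hand":3,"delta_pos":[0,0,-0.1],"turn":[0,0,0]},{"hand":3,"delta_pos":[0,0,0],"turn":[0,0,0]}]'
```

```text
time: 27.9
position: [0.5359, -0.3153, 0.0127]
eef_rot: [0.522, 0.478, 0.521, -0.478]
contact_force: [-2.4, -0.2, 4.8]
gripper_width: 0.0438
```

Contact, at the expected 12.7 mm. I'll release, raise and retreat.

```bash
python3 -m creep '[{"hand":5.8,"delta_pos":[0,0,0.05],"turn":[0,0,0]},{"hand":5.8,"delta_pos":[0,0,0],"turn":[0,0,0]},{"hand":5.8,"delta_pos":[0,0,0],"turn":[0,0,0]},{"hand":5.8,"delta_pos":[0,0,0.5],"turn":[0,0,0]},{"hand":5.8,"delta_pos":[0,0,1],"turn":[0,0,0]},{"hand":5.8,"delta_pos":[0,0,2],"turn":[0,0,0]},{"hand":6,"delta_pos":[0,0,4],"turn":[0,0,0]},{"hand":6,"delta_pos":[0,0,5],"turn":[0,0,0]},{"hand":6,"delta_pos":[0,0,5],"turn":[0,0,0]},{"hand":6,"delta_pos":[-3,-4,3],"turn":[0,0,0]},{"hand":6,"delta_pos":[-3,-4,0],"turn":[0,0,0]},{"hand":6,"delta_pos":[-3,-4,0],"turn":[0,0,0]},{"hand":6,"delta_pos":[-3,-4,0],"turn":[0,0,0]},{"hand":6,"delta_pos":[0,0,0],"turn":[0,0,0]},{"hand":6,"delta_pos":[0,0,0],"turn":[0,0,0]}]'
python3 - <<'E'
from h import *
im=arm.get_image("scene");cv2.imwrite("pics/s13.png",im[:,:,::-1]);crop(im,215,160,80,5,"pics/s13c.png")
im=arm.get_image("top");cv2.imwrite("pics/t13.png",im[:,:,::-1])
for t in ["grey_stand","bracket_center","nut_center","spacer_center"]: print(t,arm.mark_of(t,"scene"))
E
```

```text
time: 29.78
position: [0.4158, -0.4749, 0.2181]
eef_rot: [0.521, 0.478, 0.521, -0.478]
contact_force: [0.8, 0.5, 0.6]
gripper_width: 0.0602
grey_stand [{'position': [0.5337, 0.2741, -0.0012], 'confidence': 0.93}, {'position': [0.5899, -0.2105, 0.0149], 'confidence': 0.19}]
bracket_center [{'position': [0.5316, -0.3148, 0.0053], 'confidence': 0.76}]
nut_center [{'position': [0.5868, -0.2114, 0.0131], 'confidence': 0.58}]
spacer_center [{'position': [0.4578, -0.2236, 0.012], 'confidence': 0.75}, {'position': [0.5793, 0.0924, 0.0092], 'confidence': 0.68}, {'position': [0.4822, -0.0273, 0.0146], 'confidence': 0.48}, {'position': [0.7062, -0.0451, 0.0076], 'confidence': 0.41}]
```

View pics/s13c.png

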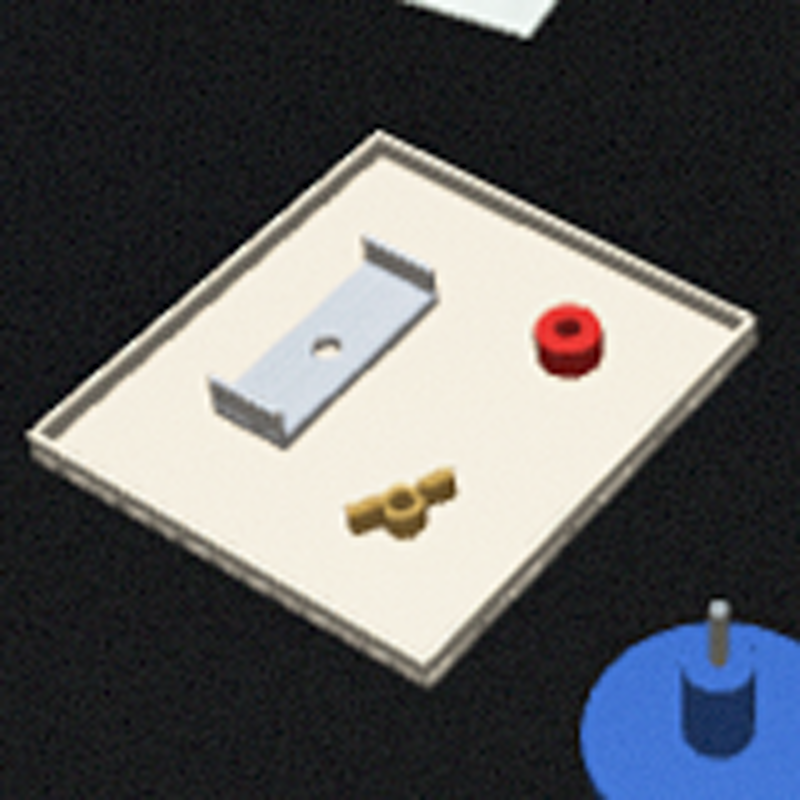

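View pics/t13.png

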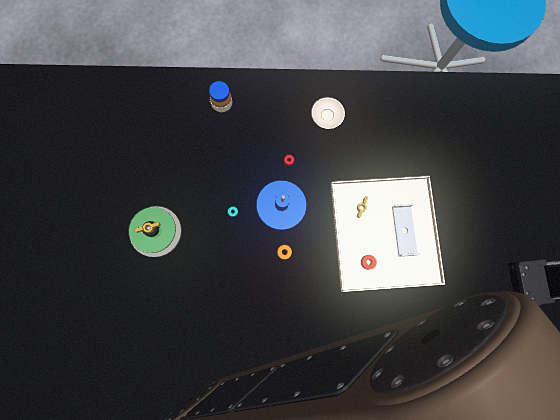

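View pics/s13.png

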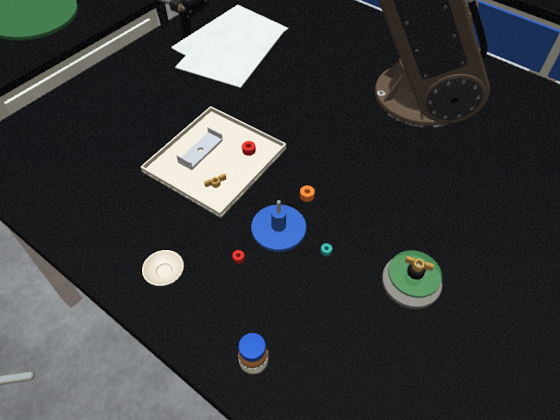

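All three parts lie in the tray, and the bracket is flat with its ends up (scene (200,148)). The grey stand is at the same pixels as at the start, top (155,231). I'm handing in.

```bash
python3 -c "
from rig import arm
print(arm.finish_job(), arm.state()['time'])"
```

```text
the job is handed in; nothing more can be done
the job is handed in; nothing more can be done
```

I moved the wing nut, then the red spacer ring (the large one on the stud), then the bracket, each into the white tray before taking the next. I handed the job in at about 30 s.

- **Placing:** The last pictures show the nut and spacer upright on the tray floor. The bracket lies flat with its turned-up ends pointing up, and the gripper is clear of everything.
- **Bracket height:** The network put its plate centre at z ≈ 5 mm. Contact came at the height expected for lying flat, which would make it about 8 mm. The 3 mm difference is within the network's error.
- **Bystanders:** The grey stand and the look-alike rings are at the same pixels as at the start. The network's estimate for the grey stand moved about 4 mm between readings, which is also within its error.
- **Force:** The highest force I read was about 17 N, while setting the spacer down.

No check failed. One early nut measurement seemed about 4 mm off because the arm was still settling, so I took it again before gripping.

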